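Show the ribbon reel to the document camera on the carrying tray

TASK

Pick up the wooden carrying tray by its handle with the ribbon reel lying loose on it, and carry it over to the document camera's black mat, lengthwise along the mat. There, holding the tray some 10 to 15 cm above the mat, tilt it with care so that the reel rolls from the end of the tray to the middle, under the handle, and keep it there for at least six seconds while the camera takes its picture; finish while still holding the tray like that, nearly level, with the reel in the middle and almost still. Move the reel only by moving the tray: do not touch it, do not let it run on to the other end or off the tray, do not tip the tray steeply, and leave the other things on the table alone.

Things in the scene. Friction and masses are not known exactly. Their poses are not given: they have to be found in the camera images.
- tray: Light wooden carrying tray, 300 mm long (its x), 112 mm wide (its y), about 0.45 kg, standing flat on the table. Origin: centre of its underside, z up. Between two side rails (upper edge at 40 mm) and two end stops (inner faces at x = -142 and +142 mm, upper edge at 55 mm) runs a track 64 mm wide. A steel bail of 8 mm rod (posts at x = 0, y = -48 and +48 mm) carries the grip.
- track (a point): Middle of the tray's track, on its surface, 18 mm above the underside (axes of the tray). The track is slightly bowed, high in the middle: level for |x| < 15 mm, falling outwards at 0.012 rad for |x| from 15 to 45 mm, 0.028 rad from 45 to 85 mm, 0.045 rad from there to the end stops. Rigid. Rails and stops are waxed, slippery: nothing but the bow and the stops holds the reel back.
- grip (a point): Centre of the dark wooden grip on the tray's bail, 150 mm above the middle of the tray's underside (axes of the tray). A bar along the tray's y, 72 mm long, 26 mm wide along the tray's x (close the fingers along the tray's x), 28 mm high. The reel's top reaches 82 mm above the tray's underside.
- reel: Ribbon reel, 64 mm across, 59 mm wide, 0.13 kg (may be 0.09 to 0.18), card flanges, blue ribbon. Origin: its centre, about 49 mm above the tray's underside; its y is the axle, x and z turn as it rolls. Rolls freely along the tray's x, starts against the -x stop (centre at x = -110 mm). Its acceleration is about 0.66 g times the slope under it (slope of track plus tilt of tray, rad).
- mat: Black mat of the document camera, fixed, 340 mm long (its x), 180 mm wide (its y), 3 mm thick, thin white frame line. Origin: centre of its underside. Either end of the tray may point along its +x. The camera's base stands on its -y side, 175 to 255 mm off the mat's centre line; its head, up to 240 mm high, keeps more than 170 mm off that line.
- glue: Bystander to leave alone: white glue bottle, 40 mm across, 110 mm high. Origin: centre of its underside.
- beads: Bystander to leave alone: jar of beads, 66 mm across, 70 mm high. Origin: centre of its underside.
- tape: Bystander to leave alone: roll of clear tape lying flat, 70 mm across, 24 mm high. Origin: centre of its underside.
- paintbrush: Bystander to leave alone: paint brush lying on the table, 170 mm long.
- mug: Bystander to leave alone: white mug, 80 mm across, 90 mm high. Origin: centre of its underside.
- angel_a: Bystander to leave alone: small wooden angel, a cone with a ball head, 52 mm across, 80 mm high. Origin: centre of its underside.
- angel_b: Bystander to leave alone: small wooden angel like the other one. Origin: centre of its underside.
There are look-alikes about, which are no part of the job. What is shaped like the reel but green or yellow is not meant.

How it is judged:
By the outcome, as a careful person would: the job done as asked, in the order asked, and still so for the second after the job is handed in, while the arm keeps its last pose, push and grip.
It also fails if it takes over 72 s, if anything falls off the work surface, if the arm or the gripper's body presses on something with over 40 N, if the wrist force passes 120 N, or if a joint passes its speed limit or range.

ROBOT

A 6-joint arm with a two-finger parallel gripper is mounted at the origin on the work surface. World frame = base frame: x ahead of the robot, y to its left, z up, the work surface at z = 0. Lengths are in m, angles in rad, forces in N, time in s.
With the tool pointing down it reaches from about 0.275 to 0.85 m from the base axis. Payload 5.2 kg.
Tool frame: the origin (TCP) lies at the very end of the fingers, on their centre line; the grasp point (between the pads) lies r.hold_point_z behind it (r.hold_point_z is the distance from the TCP to the grasp point, in m); z points along the fingers, x is the direction in which the jaws open and shut, and the axes are right-handed (so a half turn about z gives the same grasp; the last joint's range is limited). The gripper opens to 85 mm and grips with 20 to 120 N. Pads are 22 mm wide; open, the fingers measure 114 mm over their backs; the gripper's body (76 mm by 85 mm) begins 54 mm behind the grasp point. The pads swing forward as they close: fully open they stand 13 mm farther back than shut.
Start: joints at [-1.393, 0.259, 1.535, -0, 1.348, -0.203], TCP at [0.204, -0.511, 0.231] pointing down, gripper open.
Joint ranges: [-3.14, 3.14], [-0.91, 2.08], [0.19, 2.58], [-1.22, 4.36], [0.22, 2.71], [-3.12, 3.12]. Speed limits (rad/s): [2.57, 2.57, 3.14, 3.14, 3.14, 3.14].

INTERFACE

Orientations are given as [roll, pitch, yaw] about the fixed x, y, z axes, in that order (R = Rz(yaw) Ry(pitch) Rx(roll)).
In Python, from plant import r gives the robot as it stands.
- The arm moves only by the shell command python3 -m creep 'ROWS' [FORCE]. ROWS is JSON, a list of rows, each a list of 5 numbers: the closure, from 0 (fully open) to 1 (shut), then the shift along the tool's x, y, z in cm, then the turn about the tool's z in degrees. In form: [[grip, x, y, z, turn], ...]. A call has 1 to 20 rows; each row shifts and turns the commanded pose from where the row before left it, along the tool's axes as they then stand; what a row does not reach is not made up. A row lasts 1/10 s, in which the tool goes at most 50 mm and 8.59 degrees, less where a joint would pass 70% of its speed; a pose out of reach is approached as far as the arm can. A call with a gripper value outside its range is refused whole. The fingers move at their own pace and stop on an object; FORCE is the grip in N (left out, the last holds). Time passes only in rows, so rows that do not move let the fingers close. It gives the time, the measured TCP pose, the force and the opening at its end, in the units of the state.
- r.get_state(): the state, without advancing time (a new reading comes with each control period).
- r.read_camera(name): name is "scene" or "top" or "wrist"; returns (picture, depth): 400x640x3 uint8, blue, green, red; 400x640 float32, m along the optical axis (not along the pixel's ray), 0 where there is no reading.
- r.camera_info(name): a dict with "vfov" (degrees; the focal length in pixels is half the picture's height over the tangent of half this angle, whatever the lens; pixels are square), "cx", "cy" (the principal point, pixels), "cam_to_world" (4x4, takes a point from camera to world coordinates); the wrist camera has in their place "mount" (4x4, takes a point from camera to tool coordinates, whose origin is the TCP and whose axes are the tool frame's). Camera axes: x right, y down, z forward; pixel columns grow to the right and rows downward; lengths in m; the calibration is good to about 2 mm. The wrist camera is an equidistant fisheye: a pixel r from the principal point sees the ray r / f radians off the axis. A picture is of the moment at which its call begins: read the wrist's pose just before it. camera_info takes no time and is no camera call.
- r.hand_in(): hands the job in, once; it reports no verdict.
Trained networks look in the newest picture that a camera, given by its name, has taken for a name from the list of things; names that differ only in an ending like _2 or _b are one class to them, and where a whole thing is asked for, a point or a joint stands for the part that bears it (a point fixed in the world has none). Each returns a list of dicts, best first, with "score" (0 to 1); they miss things now and then, are a little off and sometimes report something else, mostly with a low value. They report only what shows in the picture. A call takes as long as a camera call. They do not tell look-alikes from the thing itself.
- r.cut_out(camera, name): "pixels" (400x640 bool, what is visible of it).
- r.spot_point(camera, name): "xyz" ([x, y, z] in m, in world coordinates, good to about 4 mm: a listed point, or the origin of a listed thing).
The state is a dict: "clock": time; "q": joint angles; "dq": joint speeds; "tau": joint torques, N m; "eef_pos": TCP position; "ee_rot": TCP orientation; "wrist_force": force on the tool from outside, world axes, zero at the start; "ft_torque": the same for the moment, N m; "gripper_width": finger opening in m.
Only numpy, scipy, OpenCV 4.12 (cv2) and the standard library are available. Lean on these libraries where they do the work, as an engineer would, in place of code of your own. Each camera call takes 0.05 s, during which the arm holds its last target. There are 200 camera calls.

## Working session

There is one attempt and no reset: what is moved stays moved. The work goes in short steps, Python scripts to look and compute and a shell command to move; the robot and the scene stay as the last step left them, time stands still between calls to the robot, and variables do not carry over. Pictures are saved under pics/ and viewed, about 8 in all and at most 12, crops included, and the job is handed in when it is done.

```bash
mkdir -p pics; ls
cat > h.py <<'E'
import numpy as np, cv2
from plant import r
def px2w(cam,u,v,d):
    i=r.camera_info(cam); f=200/np.tan(np.radians(i['vfov'])/2)
    p=np.array([(u-i['cx'])/f*d,(v-i['cy'])/f*d,d,1]); return (np.array(i['cam_to_world'])@p)[:3]
def w2px(cam,P):
    i=r.camera_info(cam); f=200/np.tan(np.radians(i['vfov'])/2)
    p=np.linalg.inv(np.array(i['cam_to_world']))@np.r_[P,1]; return p[0]/p[2]*f+i['cx'],p[1]/p[2]*f+i['cy']
E
python3 - <<'E'
from h import *
np.set_printoptions(precision=4,suppress=True)
s=r.get_state(); print(s['clock'],s['eef_pos'],s['ee_rot'],s['gripper_width'],r.hold_point_z)
a,d=r.read_camera('scene'); b,d2=r.read_camera('top')
cv2.imwrite('pics/s.png',a); cv2.imwrite('pics/t.png',b)
for c in ['top','scene']:
  for n in ['tray','track','grip','reel','mat']:
    print(c,n,[(round(x['score'],2),np.round(x['xyz'],3), np.round(w2px(c,x['xyz']))) for x in r.spot_point(c,n)])
E
```

```text
pics
0.0 [ 0.2043 -0.5101  0.2305] [-3.1412  0.0018 -1.19  ] 0.08512620496120973 0.0187
top tray [(0.89, array([ 0.556,  0.198, -0.001]), array([275., 209.]))]
top track [(0.7, array([0.559, 0.2  , 0.018]), array([274., 207.]))]
top grip [(0.65, array([0.553, 0.198, 0.15 ]), array([269., 202.]))]
top reel [(0.87, array([0.533, 0.087, 0.05 ]), array([307., 213.])), (0.7, array([ 0.374, -0.131,  0.035]), array([375., 263.])), (0.67, array([0.386, 0.154, 0.035]), array([286., 259.])), (0.54, array([0.711, 0.21 , 0.031]), array([271., 161.]))]
top mat [(0.85, array([ 0.56 , -0.196, -0.002]), array([392., 207.])), (0.44, array([0.555, 0.194, 0.148]), array([270., 202.]))]
scene tray [(0.92, array([ 0.559,  0.202, -0.   ]), array([369., 185.]))]
scene track [(0.76, array([0.555, 0.2  , 0.019]), array([368., 182.])), (0.54, array([0.553, 0.199, 0.148]), array([372., 158.]))]
scene grip [(0.9, array([0.554, 0.201, 0.149]), array([373., 158.]))]
scene reel [(0.79, array([ 0.37 , -0.129,  0.032]), array([252., 192.])), (0.78, array([0.383, 0.153, 0.032]), array([325., 152.])), (0.68, array([0.715, 0.214, 0.032]), array([406., 212.])), (0.59, array([0.536, 0.088, 0.044]), array([338., 191.]))]
scene mat []
```

Run:
```python
import cv2,numpy as np
a=cv2.imread('pics/s.png')[100:320,120:520];b=cv2.imread('pics/t.png')[90:310,150:550]
cv2.imwrite('pics/st.png',cv2.resize(np.vstack([a,b]),None,fx=1.35,fy=1.35))
```

```text
(no output)
```

View pics/st.png

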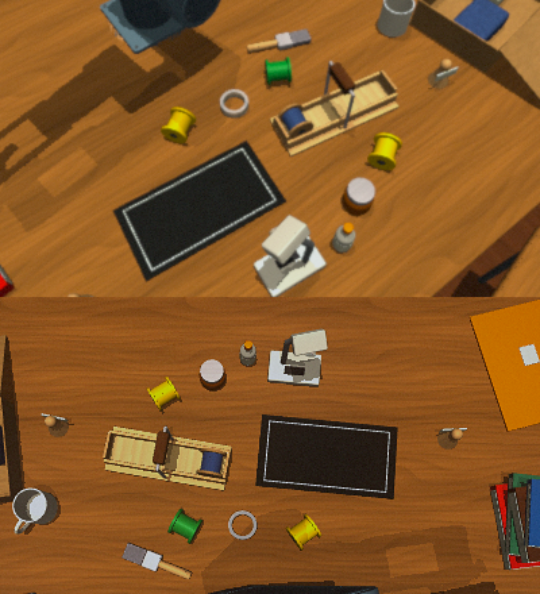

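The top view (crop, scaled by 1.35) shows the tray at about (168,457) with the blue reel at its right (-y) end at (211,463). The mat is at (327,455), with the camera base beyond it on the +x side. Candidates for the reel, in full top-view pixels:
- blue on the tray (307,213): this is the one
- yellow (375,263)
- green (286,259)
- yellow (271,161)

Next I'll measure the tray and mat yaw.

Run:
```python
from h import *
np.set_printoptions(precision=4,suppress=True)
b,d=r.read_camera('top')
def plane(cam,pts,z):
    i=r.camera_info(cam); T=np.array(i['cam_to_world']); o=[]
    for u,v in pts:
        p=px2w(cam,u,v,1.)-T[:3,3]; o.append(T[:3,3]+p*(z-T[2,3])/p[2])
    return np.array(o)
def rect(m,z):
    v,u=np.nonzero(m); P=plane('top',np.c_[u,v],z)[:,:2]
    c,(w,h),a=cv2.minAreaRect((P*1000).astype(np.float32)); bx=cv2.boxPoints((c,(w,h),a))
    e=[bx[1]-bx[0],bx[2]-bx[1]]; e=max(e,key=np.linalg.norm)
    print(c,w,h,'yaw long',np.degrees(np.arctan2(e[1],e[0]))%180)
m=r.cut_out('top','mat')[0]['pixels']; rect(cv2.morphologyEx(m.astype(np.uint8),cv2.MORPH_OPEN,np.ones((5,5))),.003)
t=r.cut_out('top','tray')[0]['pixels']
v,u=np.nonzero(t); P=np.array([px2w('top',a,c,d[c,a]) for a,c in zip(u,v)])
k=(P[:,2]>.03)&(P[:,2]<.06)
c,(w,h),a=cv2.minAreaRect((P[k][:,:2]*1000).astype(np.float32)); print('tray',c,w,h,a)
g=P[P[:,2]>.135]; c0=g.mean(0); _,_,V=np.linalg.svd((g-c0)[:,:2]); print('grip',c0,V[0],len(g), np.degrees(np.arctan2(V[0,1],V[0,0])))
for n in ['glue','beads','angel_a']: print(n,[(round(x['score'],2),np.round(x['xyz'],3)) for x in r.spot_point('top',n)])
for cam in ['wrist']: print({k:np.round(np.array(v),3).tolist() for k,v in r.camera_info(cam).items()})
x,y,w,h=240,170,110,75
cv2.imwrite('pics/crop.png',cv2.resize(b[y:y+h,x:x+w],None,fx=6,fy=6,interpolation=2))
```

```text
Traceback (most recent call last):
  File "h.py", line 4, in px2w
    i=r.camera_info(cam); f=200/np.tan(np.radians(i['vfov'])/2)
ValueError: time passes only in moves, steps and waits
```

```bash
sed -i 's/^def px2w/import functools\n@functools.lru_cache(None)\ndef info(c): return r.camera_info(c)\ndef px2w/; s/i=r.camera_info(cam)/i=info(cam)/' h.py
python3 - <<'E'
from h import *
np.set_printoptions(precision=4,suppress=True)
b,d=r.read_camera('top')
def plane(cam,pts,z):
    T=np.array(info(cam)['cam_to_world']); o=[]
    for u,v in pts:
        p=px2w(cam,u,v,1.)-T[:3,3]; o.append(T[:3,3]+p*(z-T[2,3])/p[2])
    return np.array(o)
def rect(m,z):
    v,u=np.nonzero(m); P=plane('top',np.c_[u,v],z)[:,:2]
    c,(w,h),a=cv2.minAreaRect((P*1000).astype(np.float32)); bx=cv2.boxPoints((c,(w,h),a))
    e=[bx[1]-bx[0],bx[2]-bx[1]]; e=max(e,key=np.linalg.norm)
    print(c,w,h,'yaw long',np.degrees(np.arctan2(e[1],e[0]))%180)
m=r.cut_out('top','mat')[0]['pixels']; rect(cv2.morphologyEx(m.astype(np.uint8),cv2.MORPH_OPEN,np.ones((5,5))),.003)
t=r.cut_out('top','tray')[0]['pixels']
v,u=np.nonzero(t); P=np.array([px2w('top',a,c,d[c,a]) for a,c in zip(u,v)])
k=(P[:,2]>.03)&(P[:,2]<.06)
c,(w,h),a=cv2.minAreaRect((P[k][:,:2]*1000).astype(np.float32)); print('tray',c,w,h,a)
g=P[P[:,2]>.135]; c0=g.mean(0); _,_,V=np.linalg.svd((g-c0)[:,:2]); print('grip',c0,V[0],len(g), np.degrees(np.arctan2(V[0,1],V[0,0])))
for n in ['glue','beads','angel_a']: print(n,[(round(x['score'],2),np.round(x['xyz'],3)) for x in r.spot_point('top',n)])
for cam in ['wrist']: print({k:np.round(np.array(v),3).tolist() for k,v in info(cam).items()})
x,y,w,h=240,170,110,75
cv2.imwrite('pics/crop.png',cv2.resize(b[y:y+h,x:x+w],None,fx=6,fy=6,interpolation=2))
E
```

```text
(675.58056640625, -203.2959442138672) 343.0987243652344 418.8033142089844 yaw long 175.35313
tray (551.780029296875, 197.7742919921875) 297.4346008300781 99.90054321289062 79.58610534667969
grip [0.5392 0.1888 0.2262] [-0.8374 -0.5467] 258 -146.86206861923824
glue [(0.51, array([ 0.82 ,  0.001, -0.002]))]
beads [(0.76, array([0.764, 0.087, 0.   ])), (0.33, array([ 0.434,  0.503, -0.002]))]
angel_a [(0.77, array([ 0.604, -0.496,  0.   ])), (0.67, array([ 0.636,  0.473, -0.   ]))]
{'vfov': 65.706, 'cx': 321.969, 'cy': 200.356, 'mount': [[1.0, -0.0, -0.0, -0.0], [0.0, 0.946, 0.325, -0.085], [0.0, -0.325, 0.946, -0.144], [0.0, 0.0, 0.0, 1.0]]}
```

View pics/crop.png

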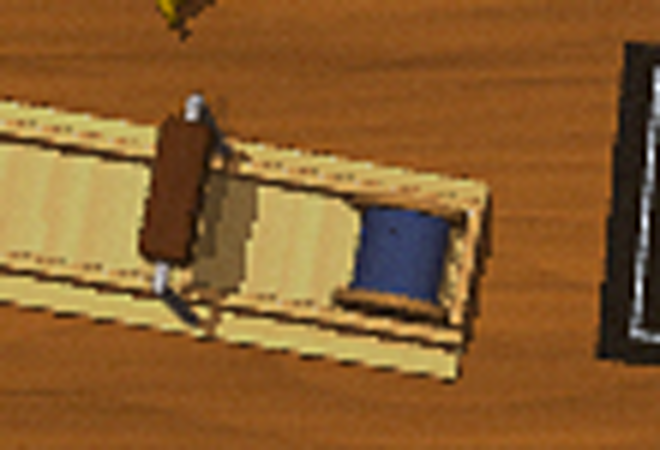

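The crop confirms it: the blue reel sits against the right (-y) end of the tray at about (405,255), and the grip bar is at (180,185). Tray yaw is about 79.6°, mat yaw about 85.4°, and the mat centre about (0.56,-0.196).

The rows can't tilt the tool directly. Before reaching, I'll check whether the tool leans at the edge of its reach. A leaning tool would let a turn about its own z tilt the tray.

```bash
python3 -m creep '[[0,0,0,-5,0],[0,0,0,-5,0],[0,0,0,-5,0],[0,0,0,-5,0],[0,0,0,-5,0],[0,0,0,-5,0],[0,0,0,-5,0],[0,0,0,-5,0],[0,0,0,-5,0],[0,0,0,-5,0],[0,0,0,-5,0],[0,0,0,-5,0],[0,0,0,-5,0],[0,0,0,-5,0]]' 60; python3 -c "
from plant import r
s=r.get_state();print(s['clock'],s['q'],s['eef_pos'],s['ee_rot'])"
```

```text
clock: 2.4
eef_pos: [0.142, -0.3679, 0.7391]
ee_rot: [-3.101, 0.011, -1.191]
wrist_force: [0.6, -0.1, -0.1]
gripper_width: 0.0854
2.4 [-1.52024171  0.26793235  0.18792745  0.08384562  2.70817726 -0.25323999] [ 0.14203032 -0.36789892  0.73905824] [-3.10061489  0.01113109 -1.19106763]
```

```bash
python3 -m creep '[[0,0,0,5,0],[0,0,0,5,0],[0,-1.5,-2.5,4,0],[0,-2.5,-4,2,0],[0,-2.5,-4,1,0],[0,-2.5,-4,1,0],[0,-2.5,-4,1,0],[0,-2.5,-4,1,0],[0,-2.5,-4,1,0],[0,-2.5,-4,1,0]]'; python3 -c "
from plant import r
s=r.get_state();print(s['clock'],s['q'],s['eef_pos'],s['ee_rot'])"
```

```text
clock: 3.4
eef_pos: [0.3621, -0.0764, 0.5711]
ee_rot: [-3.098, 0.011, -1.192]
wrist_force: [1.0, -1.5, 0.2]
gripper_width: 0.0854
3.4 [-0.55444559 -0.09826829  1.1186341   0.0488955   2.1036619   0.66307578] [ 0.36212084 -0.07637661  0.57114759] [-3.09761567  0.01139188 -1.19205816]
```

The lean persists, so the commanded pose follows the pose actually reached. I'll turn the tool to the tray's yaw and build more lean by reaching outward along tool -y, which leans the tool about the jaw axis.

```bash
cat > st.py <<'E'
from h import *
from scipy.spatial.transform import Rotation as R
def st():
    s=r.get_state(); M=R.from_euler('xyz',s['ee_rot']).as_matrix(); z=M[:,2]; p=np.array(s['eef_pos'])
    h=p-z*r.hold_point_z
    print('t %.2f'%s['clock'],'q',np.round(s['q'],3),'p',np.round(p,4),'hold',np.round(h,4),'lean %.3f dir %.1f'%(np.hypot(*z[:2]),np.degrees(np.arctan2(z[1],z[0]))),
     'x yaw %.1f x_z %.4f'%(np.degrees(np.arctan2(M[1,0],M[0,0])),M[2,0]),'F',np.round(s['wrist_force'],1),'w %.4f'%s['gripper_width'])
    return s,M,h
if __name__=='__main__': st()
E
python3 -m creep '[[0,0,0,0,8],[0,0,0,0,8],[0,0,0,0,8],[0,0,0,0,8.2],[0,0,-5,0,0],[0,0,-5,0,0],[0,0,-5,0,0],[0,0,-5,0,0],[0,0,-5,0,0],[0,0,-5,0,0]]' >/dev/null; python3 st.py
```

```text
t 4.40 q [-0.39   0.594  0.186  0.056  2.331  1.404] p [ 0.6507 -0.1317  0.571 ] hold [ 0.6499 -0.1322  0.5897] lean 0.050 dir 32.0 x yaw -100.5 x_z -0.0340 F [ 56.8 -13.  100.5] w 0.0857
```

```bash
python3 -m creep '[[0,0,0,0,0]]' >/dev/null; python3 st.py; python3 -m creep '[[0,0,-0.5,0,0],[0,0,-1,0,0],[0,0,-1,0,0],[0,0,-1,0,0]]' >/dev/null; python3 st.py
```

```text
t 4.50 q [-0.39   0.613  0.204  0.056  2.331  1.404] p [ 0.655  -0.1337  0.5524] hold [ 0.6548 -0.1345  0.571 ] lean 0.041 dir 78.0 x yaw -100.5 x_z -0.0413 F [ 1.6 -1.3 -4.2] w 0.0850
t 4.90 q [-0.385  0.609  0.187  0.058  2.294  1.409] p [ 0.6685 -0.1345  0.5615] hold [ 0.6673 -0.1349  0.5802] lean 0.067 dir 18.3 x yaw -100.5 x_z -0.0321 F [ 0.3  0.3 -0.4] w 0.0855
```

```bash
python3 -m creep '[[0,0.8,-1,0,0],[0,0.8,-1,0,0],[0,0.8,-1,0,0],[0,0.8,-1,0,0],[0,0.8,-1,0,0],[0,0.8,-1,0,0],[0,0.8,-1,0,0],[0,0.8,-1,0,0]]' >/dev/null; python3 st.py
```

```text
t 5.70 q [-0.462  0.666  0.187  0.068  2.209  1.336] p [ 0.701  -0.2037  0.524 ] hold [ 0.6993 -0.204   0.5426] lean 0.095 dir 8.6 x yaw -100.5 x_z -0.0313 F [0.7 1.1 0.2] w 0.0854
```

```bash
python3 -m creep '[[0,0.3,-2,-0.5,0],[0,0.3,-3,-1.5,0],[0,0.3,-3,-1.5,0],[0,0.3,-3,-1.5,0],[0,0.3,-3,-1.5,0],[0,0.3,-3,-1.5,0]]' >/dev/null; python3 st.py
```

```text
t 6.30 q [-0.463  0.676  0.188  0.089  2.081  1.345] p [ 0.7467 -0.2187  0.5233] hold [ 0.7428 -0.2184  0.5416] lean 0.209 dir -4.8 x yaw -100.6 x_z -0.0213 F [-0.  -0.1  0.4] w 0.0857
```

```bash
python3 -m creep '[[0,0.3,-3,-1.5,0],[0,0.3,-3,-1.5,0],[0,0.3,-3,-1.5,0],[0,0.3,-3,-1.5,0]]' >/dev/null; python3 st.py
python3 - <<'E'
from st import *
s,M,h=st()
g=np.array([.5545,.1995,.150])
g2=g+np.array([0,0,0])
print('tool d cm',M.T@(g-h)*100, 'above 10cm', M.T@(g-M[:,2]*.12-h)*100)
E
```

```text
t 6.70 q [-0.468  0.667  0.188  0.103  2.001  1.349] p [ 0.7704 -0.2276  0.5367] hold [ 0.765  -0.2268  0.5546] lean 0.294 dir -8.1 x yaw -100.7 x_z -0.0137 F [-0.6 -0.3  0.3] w 0.0855
t 6.70 q [-0.468  0.667  0.188  0.103  2.001  1.349] p [ 0.7704 -0.2276  0.5367] hold [ 0.765  -0.2268  0.5546] lean 0.294 dir -8.1 x yaw -100.7 x_z -0.0137 F [-0.6 -0.3  0.3] w 0.0855
tool d cm [-37.42624101  39.3535701   30.78899892] above 10cm [-37.42624101  39.3535701   18.78899892]
```

```bash
python3 -m creep '[[0,-1.2,1.2,0.6,0],[0,-2.4,2.4,1.2,0],[0,-3.2,3.4,1.6,0],[0,-3.2,3.4,1.6,0],[0,-3.2,3.4,1.6,0],[0,-3.2,3.4,1.6,0],[0,-3.2,3.4,1.6,0],[0,-3.2,3.4,1.6,0],[0,-3.2,3.4,1.6,0],[0,-3.2,3.4,1.6,0],[0,-3.2,3.4,1.6,0],[0,-2.6,2.9,1.6,0],[0,-1.6,1.8,1,0],[0,-0.6,0.7,0.4,0],[0,0,0,0,0]]' >/dev/null
python3 - <<'E'
from st import *
s,M,h=st()
a,d=r.read_camera('wrist'); cv2.imwrite('pics/w1.png',a)
G=[]
for c in ['top','scene','wrist']:
  if c!='wrist': r.read_camera(c)
  for n in ['grip','tray','reel']:
    o=r.spot_point(c,n); 
    for x in o[:2]: print(c,n,round(x['score'],2),np.round(x['xyz'],4))
    if n=='grip' and o: print('   tool d cm',M.T@(np.array(o[0]['xyz'])-h)*100)
E
```

```text
t 8.20 q [ 0.241  0.122  1.718 -0.127  1.03   2.049] p [0.5221 0.2027 0.2422] hold [0.5167 0.2035 0.2601] lean 0.292 dir -8.0 x yaw -100.6 x_z -0.0137 F [-0.5  0.4  0.4] w 0.0854
top grip 0.91 [0.5533 0.1945 0.1497]
   tool d cm [ 0.36234874 -0.38769237 11.65673241]
top tray 0.73 [ 0.5553  0.1962 -0.0026]
top tray 0.18 [ 8.162e-01  3.000e-04 -3.000e-03]
top reel 0.8 [0.3905 0.154  0.0334]
top reel 0.72 [0.7133 0.2134 0.0303]
scene grip 0.61 [0.5527 0.2002 0.1478]
   tool d cm [-0.18427871 -0.17357574 11.79798575]
scene tray 0.67 [ 0.6386  0.481  -0.0014]
scene tray 0.62 [ 0.5584  0.2    -0.0015]
scene reel 0.79 [0.5357 0.0878 0.0453]
scene reel 0.74 [0.7152 0.2133 0.031 ]
wrist grip 0.68 [0.551  0.1988 0.1484]
   tool d cm [-0.01627319 -0.05646921 11.69718789]
wrist tray 0.82 [0.5533 0.1975 0.0013]
wrist reel 0.78 [ 0.3715 -0.1296  0.0402]
wrist reel 0.69 [0.7109 0.2106 0.0359]
```

View pics/w1.png

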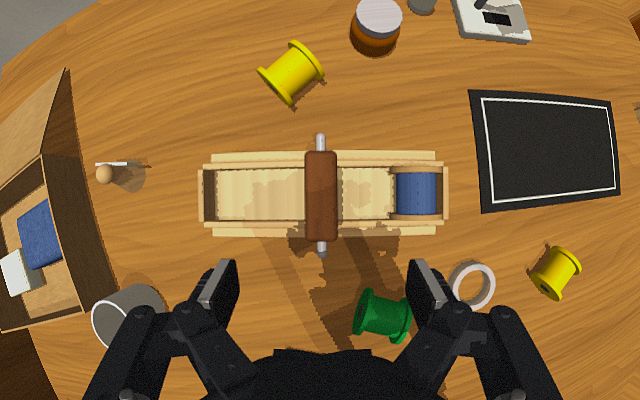

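The wrist view shows the grip centred between the jaws at (321,195), the blue reel on the track at (416,193), and clear space around it. All three cameras agree, so I'll descend and close.

```bash
python3 -m creep '[[0,0,-0.1,0.6,0],[0,0,-0.1,1.4,0],[0,0,0,2,0],[0,0,0,2,0],[0,0,0,2,0],[0,0,0,1.8,0],[0,0,0,1.2,0],[0,0,0,0.7,0],[0,0,0,0,0]]' 90 && python3 -m creep '[[0.3,0,0,0,0],[0.5,0,0,0,0],[0.6,0,0,0,0],[0.7,0,0,0,0],[0.8,0,0,0,0],[1,0,0,0,0],[1,0,0,0,0],[1,0,0,0,0]]' 90; python3 st.py
```

```text
clock: 9.7
eef_pos: [0.5579, 0.1967, 0.1301]
ee_rot: [-2.847, 0.013, -1.758]
wrist_force: [-0.8, -0.1, 0.4]
gripper_width: 0.0852
clock: 10.5
eef_pos: [0.5589, 0.1973, 0.1322]
ee_rot: [-2.844, 0.015, -1.757]
wrist_force: [-1.2, 2.2, 5.3]
gripper_width: 0.0247
t 10.50 q [ 0.212  0.285  1.805 -0.145  0.775  2.061] p [0.5589 0.1973 0.1322] hold [0.5534 0.1981 0.15  ] lean 0.294 dir -7.9 x yaw -100.7 x_z -0.0147 F [-1.2  2.2  5.3] w 0.0247
```

```bash
python3 -m creep '[[1,0,-0.1,-0.2,0],[1,0,-0.1,-0.4,0],[1,0,-0.2,-0.6,0],[1,0,-0.3,-0.9,0],[1,0,-0.3,-1,0],[1,0,-0.3,-1,0],[1,0,-0.3,-1,0],[1,0,-0.3,-1,0],[1,0,-0.3,-1,0],[1,0,-0.3,-1,0],[1,0,-0.3,-1,0],[1,0,-0.3,-1,0],[1,0,-0.3,-1,0],[1,0,-0.2,-0.8,0],[1,0,-0.1,-0.5,0],[1,0,-0.1,-0.2,0],[1,0,0,0,0]]' 90
cat > look.py <<'E'
import sys
from st import *
# wrist picture: reel's place along tray via fisheye ray, intersect depth-free with track plane in tool frame
def fish(u,v):
    i=info('wrist'); f=200/np.tan(np.radians(i['vfov'])/2)
    dx,dy=u-i['cx'],v-i['cy']; rr=np.hypot(dx,dy); th=rr/f
    d=np.array([np.sin(th)*dx/rr,np.sin(th)*dy/rr,np.cos(th)]); m=np.array(i['mount'])
    return m[:3,3],m[:3,:3]@d
def look(name):
    s,M,h=st()
    a,d=r.read_camera('wrist'); cv2.imwrite('pics/'+name+'.png',a)
    hsv=cv2.cvtColor(a,cv2.COLOR_BGR2HSV); m=cv2.inRange(hsv,(100,90,30),(130,255,255)); m[:, :190]=0
    m=cv2.morphologyEx(m,cv2.MORPH_OPEN,np.ones((3,3)))
    n,l,stt,c=cv2.connectedComponentsWithStats(m)
    if n<2: print('no blue'); return s,M,h,a,d
    k=1+np.argmax(stt[1:,4]); x0,y0,w,hh,ar=stt[k]
    yc=y0+hh/2; q=[]
    for u in (x0,x0+w/2,x0+w):
        o,dd=fish(u,yc)
        up=M.T@[0,0,1]   # tool-frame up (tray taken level)
        P0=np.array([0,0,-r.hold_point_z])-up*(.150-.060)  # plane ~60 mm above underside
        t=(up@(P0-o))/(up@dd); q.append((o+t*dd)[0]*-1000)
    print('%.2f blue box u %d..%d v %d..%d area %d  tray x (mm) edges/mid %s'%(s['clock'],x0,x0+w,y0,y0+hh,ar,np.round(q,1)))
    return s,M,h,a,d
if __name__=='__main__': look(sys.argv[1])
E
python3 look.py w2
```

```text
clock: 12.2
eef_pos: [0.5576, 0.1952, 0.2628]
ee_rot: [-2.846, 0.014, -1.757]
wrist_force: [0.2, -0.1, -6.3]
gripper_width: 0.0249
t 12.20 q [ 0.209  0.159  1.622 -0.113  1.084  2.007] p [0.5576 0.1952 0.2628] hold [0.5521 0.1959 0.2807] lean 0.292 dir -8.1 x yaw -100.7 x_z -0.0139 F [ 0.2 -0.1 -6.3] w 0.0249
12.20 blue box u 425..481 v 214..273 area 3060  tray x (mm) edges/mid [ -80.6 -105.2 -131.8]
```

View pics/w2.png

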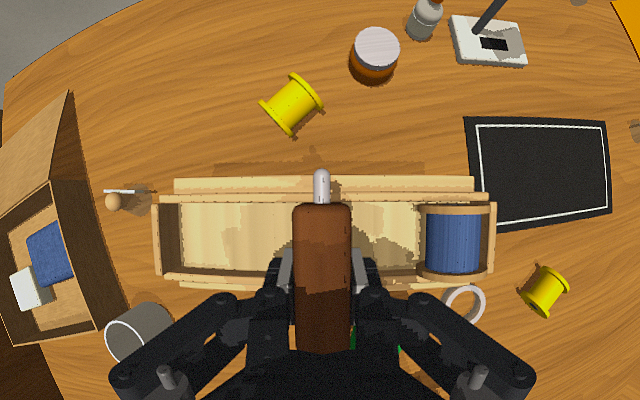

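The tray is lifted, hanging about level, with the reel still against its -x stop at (453,240). Now a gentle carry to the mat at about 0.25 m/s², which stays below what the end slope holds.

```bash
python3 -m creep '[[1,0.25,-0.05,0.01,0],[1,0.5,-0.1,0.02,0],[1,0.75,-0.15,0.04,0],[1,1,-0.2,0.05,0],[1,1.25,-0.25,0.06,0],[1,1.5,-0.3,0.08,0],[1,1.75,-0.35,0.09,0],[1,2,-0.4,0.1,0],[1,2.25,-0.45,0.11,0],[1,2.4,-0.5,0.12,0],[1,2.4,-0.5,0.12,0],[1,2.4,-0.5,0.12,0],[1,2.4,-0.5,0.12,0],[1,2.4,-0.5,0.12,0],[1,2.4,-0.5,0.12,0],[1,2.25,-0.45,0.11,0],[1,2,-0.4,0.1,0],[1,1.75,-0.35,0.09,0]]' >/dev/null; python3 -m creep '[[1,1.5,-0.3,0.08,0],[1,1.25,-0.25,0.06,0],[1,1,-0.2,0.05,0],[1,0.75,-0.15,0.04,0],[1,0.5,-0.1,0.02,0],[1,0.25,-0.05,0.01,0],[1,0.1,0,0,0],[1,0,0,0,0]]'
cat >> look.py <<'E'
    from look2 import *
E
sed -i '$d' look.py
cat > look2.py <<'E'
import sys
from look import *
def scene(M,h,name=None):
    a,d=r.read_camera('scene')
    if name: cv2.imwrite('pics/'+name+'.png',a)
    i=info('scene'); T=np.array(i['cam_to_world']); f=200/np.tan(np.radians(i['vfov'])/2)
    hsv=cv2.cvtColor(a,cv2.COLOR_BGR2HSV); m=cv2.inRange(hsv,(100,90,30),(130,255,255))>0
    v,u=np.nonzero(m&(d>0)); z=d[v,u]
    P=np.c_[(u-i['cx'])/f*z,(v-i['cy'])/f*z,z]@T[:3,:3].T+T[:3,3]
    L=(P-h); xt=-(L@M[:,0]); yh=np.array([M[0,1],M[1,1],0]); yh/=np.linalg.norm(yh); yt=L@yh
    k=(abs(xt)<.15)&(abs(yt)<.05)&(L[:,2]<-.05)&(L[:,2]>-.15)
    if k.sum()<5: print('scene: no blue',k.sum()); return
    X=xt[k]*1000
    print('scene n %d x min %.1f med %.1f mean %.1f max %.1f  mid %.1f z %.3f'%(k.sum(),X.min(),np.median(X),X.mean(),X.max(),(np.percentile(X,2)+np.percentile(X,98))/2,P[k][:,2].mean()))
if __name__=='__main__':
    n=sys.argv[1]; s,M,h,a,d=look(n); scene(M,h,n+'s')
E
python3 look2.py c1
python3 - <<'E'
from h import *
print([(round(x['score'],2),np.round(x['xyz'],3)) for c in ['scene','top'] if r.read_camera(c) for x in r.spot_point(c,'mat')])
a=cv2.imread('pics/c1s.png');b=cv2.imread('pics/c1.png')
cv2.imwrite('pics/c1b.png',np.hstack([cv2.resize(a[130:300,180:400],(400,310)),cv2.resize(b[50:350],(400,188+122))]))
E
```

```text
clock: 14.85
eef_pos: [0.5646, -0.1824, 0.2618]
ee_rot: [-2.846, 0.014, -1.757]
wrist_force: [0.3, -0.8, -5.3]
gripper_width: 0.0251
t 14.85 q [-0.576  0.143  1.644  0.139  1.089  1.135] p [ 0.5646 -0.1824  0.2618] hold [ 0.5592 -0.1817  0.2797] lean 0.292 dir -8.0 x yaw -100.7 x_z -0.0140 F [ 0.3 -0.8 -5.3] w 0.0251
14.85 blue box u 425..481 v 214..273 area 3054  tray x (mm) edges/mid [ -80.6 -105.2 -131.8]
scene n 252 x min -131.6 med -109.3 mean -109.3 max -88.3  mid -109.6 z 0.198
[(0.83, array([ 0.559, -0.194,  0.   ])), (0.87, array([ 0.559, -0.195, -0.004]))]
```

View pics/c1b.png

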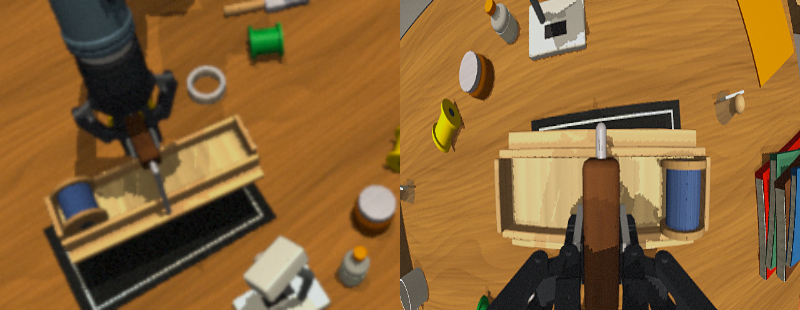

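The tray hangs over the mat with the reel at the -x end: it's at (80,200) in the scene crop, measured at -109.6 mm. A turn about the leaned tool axis now works as a fine tilt, about 0.005 rad per degree. I'll raise the tilt towards the threshold.

```bash
python3 -m creep '[[1,0.1,0,0,-1],[1,0.2,0,0,-2],[1,0.2,0,0,-2],[1,0.2,0,0,-2],[1,0.2,0,0,-1.6],[1,0.1,0,0,-1],[1,0.1,0,0,0],[1,0,0,0,0]]'>/dev/null; python3 look2.py d1; python3 -m creep '[[1,0,0,0,-0.5],[1,0,0,0,-0.5],[1,0,0,0,0],[1,0,0,0,0]]'>/dev/null; python3 look2.py d2
```

```text
t 15.95 q [-0.597  0.148  1.637  0.145  1.093  0.946] p [ 0.5634 -0.1938  0.2619] hold [ 0.558  -0.193   0.2798] lean 0.292 dir -8.1 x yaw -91.5 x_z 0.0348 F [ 1.3 -0.  -5.9] w 0.0252
15.95 blue box u 590..640 v 258..350 area 3163  tray x (mm) edges/mid [-309.9 -372.4 -454. ]
scene n 271 x min -133.1 med -111.3 mean -111.2 max -88.5  mid -110.9 z 0.203
t 16.45 q [-0.596  0.148  1.637  0.145  1.093  0.928] p [ 0.5634 -0.1937  0.262 ] hold [ 0.558  -0.1929  0.2798] lean 0.292 dir -8.1 x yaw -90.5 x_z 0.0400 F [-0.5 -0.7 -5.6] w 0.0251
16.45 blue box u 587..640 v 263..354 area 3343  tray x (mm) edges/mid [-307.6 -374.1 -462.7]
scene n 273 x min -133.7 med -112.2 mean -111.9 max -88.5  mid -111.3 z 0.204
```

```bash
sed -i 's/m\[:, :190\]=0/m[:, :190]=0; m[:,530:]=0/' look.py; python3 -m creep '[[1,0,0,0,-0.5],[1,0,0,0,-0.5],[1,0,0,0,0],[1,0,0,0,0]]'>/dev/null; python3 look2.py d3;  python3 -m creep '[[1,0,0,0,-0.5],[1,0,0,0,-0.5],[1,0,0,0,0],[1,0,0,0,0]]'>/dev/null; python3 look2.py d4
```

```text
t 16.95 q [-0.596  0.148  1.637  0.145  1.093  0.911] p [ 0.5634 -0.1937  0.262 ] hold [ 0.558  -0.1929  0.2798] lean 0.292 dir -8.1 x yaw -89.6 x_z 0.0450 F [ 0.6 -0.1 -5.9] w 0.0250
16.95 blue box u 425..481 v 214..273 area 3049  tray x (mm) edges/mid [ -82.7 -108.5 -136.8]
scene n 274 x min -133.1 med -112.3 mean -111.9 max -88.5  mid -111.0 z 0.204
t 17.45 q [-0.596  0.148  1.638  0.145  1.093  0.893] p [ 0.5634 -0.1937  0.2619] hold [ 0.558  -0.1929  0.2798] lean 0.292 dir -8.1 x yaw -88.6 x_z 0.0501 F [ 0.8 -0.7 -4.8] w 0.0245
17.45 blue box u 424..480 v 214..273 area 3032  tray x (mm) edges/mid [ -82.  -107.8 -136.2]
scene n 274 x min -132.9 med -112.0 mean -111.6 max -87.9  mid -110.8 z 0.205
```

```bash
python3 -m creep '[[1,0,0,0,0],[1,0,0,0,0],[1,0,0,0,0]]'>/dev/null; python3 look.py d5
```

```text
t 17.85 q [-0.596  0.148  1.638  0.145  1.093  0.893] p [ 0.5634 -0.1937  0.2619] hold [ 0.558  -0.1929  0.2798] lean 0.292 dir -8.1 x yaw -88.6 x_z 0.0500 F [ 0.  -1.  -5.9] w 0.0252
17.85 blue box u 423..479 v 214..273 area 3083  tray x (mm) edges/mid [ -81.1 -106.8 -135.1]
```

```bash
python3 -m creep '[[1,0,0,0,-0.5],[1,0,0,0,-0.3],[1,0,0,0,0],[1,0,0,0,0]]'>/dev/null; python3 look.py d6|tail -1;python3 -m creep '[[1,0,0,0,0],[1,0,0,0,0],[1,0,0,0,0]]'>/dev/null; python3 look2.py d7
```

```text
18.30 blue box u 419..475 v 214..274 area 3083  tray x (mm) edges/mid [ -77.7 -103.3 -131.2]
t 18.65 q [-0.596  0.148  1.638  0.145  1.093  0.879] p [ 0.5634 -0.1937  0.2619] hold [ 0.558  -0.1929  0.2798] lean 0.292 dir -8.1 x yaw -87.9 x_z 0.0541 F [-0.4 -1.6 -6.2] w 0.0247
18.65 blue box u 412..468 v 214..274 area 3136  tray x (mm) edges/mid [ -71.6  -96.7 -124. ]
scene n 272 x min -120.3 med -99.9 mean -99.3 max -76.4  mid -98.5 z 0.205
```

```bash
python3 -m creep '[[1,0,0,0,0],[1,0,0,0,0],[1,0,0,0,0],[1,0,0,0,1.2],[1,0,0,0,1.5],[1,0,0,0,1]]'>/dev/null; python3 look2.py e1
```

```text
t 19.35 q [-0.597  0.148  1.638  0.145  1.093  0.946] p [ 0.5634 -0.1937  0.2619] hold [ 0.558  -0.1929  0.2798] lean 0.292 dir -8.1 x yaw -91.5 x_z 0.0349 F [-0.  -0.5 -5.6] w 0.0249
19.35 blue box u 387..444 v 216..276 area 3240  tray x (mm) edges/mid [-50.3 -74.1 -99.5]
scene n 255 x min -96.5 med -75.9 mean -75.5 max -52.8  mid -74.6 z 0.203
```

```bash
python3 -m creep '[[1,0,0,0,0.7],[1,0,0,0,0.3],[1,0,0,0,0],[1,0,0,0,0]]'>/dev/null; python3 look2.py e2
```

```text
t 19.85 q [-0.596  0.148  1.637  0.145  1.093  0.961] p [ 0.5634 -0.1937  0.2619] hold [ 0.558  -0.1929  0.2798] lean 0.292 dir -8.1 x yaw -92.4 x_z 0.0304 F [ 0.8 -0.2 -5.8] w 0.0249
19.85 blue box u 360..418 v 216..278 area 3075  tray x (mm) edges/mid [-28.8 -51.9 -76.2]
scene n 245 x min -73.9 med -53.3 mean -52.9 max -30.4  mid -52.1 z 0.202
```

```bash
python3 -m creep '[[1,0,0,0,1.6],[1,0,0,0,1.6],[1,0,0,0,0.4],[1,0,0,0,0]]'>/dev/null; python3 look2.py e3
```

```text
t 20.35 q [-0.596  0.148  1.638  0.145  1.093  1.024] p [ 0.5634 -0.1937  0.2619] hold [ 0.558  -0.1929  0.2798] lean 0.292 dir -8.1 x yaw -95.8 x_z 0.0121 F [-0.1  0.1 -5.7] w 0.0248
20.35 blue box u 352..396 v 217..278 area 2041  tray x (mm) edges/mid [-22.4 -39.6 -57.3]
scene n 231 x min -56.7 med -35.8 mean -35.6 max -13.5  mid -35.1 z 0.202
```

```bash
python3 -m creep '[[1,0,0,0,0],[1,0,0,0,0],[1,0,0,0,0]]'>/dev/null; python3 look2.py e4
```

```text
t 20.75 q [-0.596  0.148  1.637  0.145  1.093  1.024] p [ 0.5634 -0.1937  0.2619] hold [ 0.558  -0.1929  0.2798] lean 0.292 dir -8.1 x yaw -95.8 x_z 0.0121 F [-0.   0.8 -6.1] w 0.0251
20.75 blue box u 351..385 v 217..274 area 1350  tray x (mm) edges/mid [-21.6 -34.8 -48.3]
scene n 222 x min -46.8 med -28.1 mean -27.6 max -5.5  mid -26.6 z 0.202
```

```bash
python3 -m creep '[[1,0,0,0,-0.6],[1,0,0,0,-0.4],[1,0,0,0,0]]'>/dev/null; python3 look2.py e5
```

```text
t 21.15 q [-0.597  0.148  1.637  0.145  1.093  1.006] p [ 0.5634 -0.1937  0.2619] hold [ 0.558  -0.1929  0.2798] lean 0.292 dir -8.1 x yaw -94.8 x_z 0.0173 F [-0.3 -1.3 -6.1] w 0.0251
21.15 blue box u 351..376 v 217..260 area 886  tray x (mm) edges/mid [-21.6 -31.3 -41.1]
scene n 209 x min -40.6 med -22.4 mean -21.9 max 1.5  mid -20.2 z 0.202
```

```bash
python3 -m creep '[[1,0,0,0,0.6],[1,0,0,0,1.2],[1,0,0,0,0.8],[1,0,0,0,0]]'>/dev/null; python3 look2.py e6
```

```text
t 21.65 q [-0.596  0.148  1.638  0.145  1.093  1.053] p [ 0.5634 -0.1937  0.2619] hold [ 0.558  -0.1929  0.2798] lean 0.292 dir -8.1 x yaw -97.4 x_z 0.0038 F [ 0.2 -0.3 -5.5] w 0.0254
21.65 blue box u 352..364 v 217..250 area 377  tray x (mm) edges/mid [-22.2 -26.8 -31.5]
scene n 137 x min -31.3 med -18.5 mean -18.2 max -1.0  mid -16.1 z 0.201
```

```bash
python3 -m creep '[[1,0,0,0,0.5],[1,0,0,0,0.3],[1,0,0,0,0]]'>/dev/null; python3 look2.py e7;  python3 -m creep '[[1,0,0,0,0]]'>/dev/null; python3 look2.py e8|tail -2
```

```text
t 22.05 q [-0.596  0.148  1.638  0.145  1.093  1.066] p [ 0.5634 -0.1937  0.2619] hold [ 0.558  -0.1929  0.2798] lean 0.292 dir -8.1 x yaw -98.1 x_z -0.0002 F [ 0.   0.3 -5.1] w 0.0246
22.05 blue box u 352..355 v 226..230 area 12  tray x (mm) edges/mid [-22.1 -23.3 -24.4]
scene n 105 x min -22.9 med -13.3 mean -9.5 max 20.1  mid -1.2 z 0.199
no blue
scene n 102 x min -19.5 med -10.9 mean -4.7 max 22.3  mid 1.2 z 0.199
```

```bash
python3 -m creep '[[1,0,0,0,0]]'>/dev/null; python3 look2.py f1|tail -2;  python3 -m creep '[[1,0,0,0,0]]'>/dev/null; python3 look2.py f2|tail -2
python3 - <<'E'
import cv2,numpy as np
a=cv2.imread('pics/f2s.png');b=cv2.imread('pics/f2.png')
cv2.imwrite('pics/f2b.png',np.hstack([cv2.resize(a[170:270,190:330],(420,300)),cv2.resize(b[150:320,190:450],(380,300))]))
E
```

```text
22.45 blue box u 289..292 v 217..248 area 93  tray x (mm) edges/mid [26.  24.8 23.7]
scene n 96 x min -17.4 med -8.3 mean -1.0 max 24.4  mid 3.2 z 0.199
22.65 blue box u 288..292 v 217..248 area 124  tray x (mm) edges/mid [26.8 25.2 23.7]
scene n 97 x min -17.3 med -7.8 mean 0.3 max 25.7  mid 3.7 z 0.198
```

View pics/f2b.png

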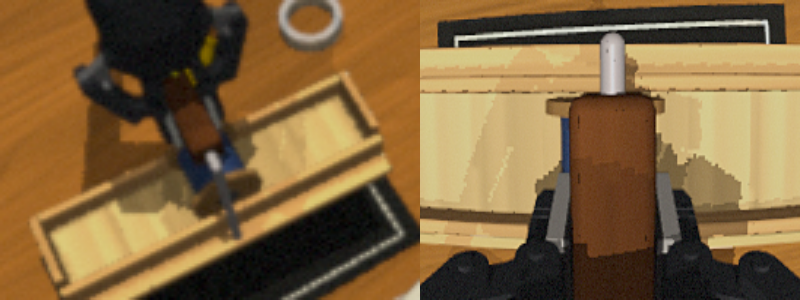

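The reel is under the handle, about 4 mm past the middle and nearly stopped. In the wrist crop its flange spans u 548–664 around the grip at 613. I'll watch for drift.

```bash
python3 -m creep '[[1,0,0,0,0],[1,0,0,0,0]]'>/dev/null; python3 look2.py f3|tail -2;  python3 -m creep '[[1,0,0,0,0],[1,0,0,0,0]]'>/dev/null; python3 look2.py f4|tail -2
```

```text
22.95 blue box u 286..292 v 217..248 area 150  tray x (mm) edges/mid [28.3 26.  23.7]
scene n 100 x min -17.3 med -6.7 mean 0.8 max 25.6  mid 4.6 z 0.198
23.25 blue box u 286..292 v 217..248 area 149  tray x (mm) edges/mid [28.3 26.  23.7]
scene n 94 x min -18.3 med -6.7 mean 0.7 max 25.5  mid 3.6 z 0.198
```

```bash
python3 -m creep '[[1,0,0,0,0],[1,0,0,0,0],[1,0,0,0,0],[1,0,0,0,0]]'>/dev/null; python3 look2.py f5|tail -2;  python3 -m creep '[[1,0,0,0,0],[1,0,0,0,0],[1,0,0,0,0],[1,0,0,0,0]]'>/dev/null; python3 look2.py f6|tail -2
```

```text
23.75 blue box u 286..292 v 217..248 area 154  tray x (mm) edges/mid [28.3 26.  23.7]
scene n 99 x min -17.2 med -6.6 mean 0.8 max 25.6  mid 4.6 z 0.198
24.25 blue box u 286..292 v 217..248 area 158  tray x (mm) edges/mid [28.3 26.  23.7]
scene n 98 x min -18.2 med -6.6 mean 0.8 max 25.6  mid 4.2 z 0.198
```

It's stationary. I'll hold for the picture and keep checking.

```bash
python3 -m creep '[[1,0,0,0,0],[1,0,0,0,0],[1,0,0,0,0],[1,0,0,0,0],[1,0,0,0,0],[1,0,0,0,0],[1,0,0,0,0],[1,0,0,0,0],[1,0,0,0,0],[1,0,0,0,0]]'>/dev/null; python3 look2.py g1|tail -2;  python3 -m creep '[[1,0,0,0,0],[1,0,0,0,0],[1,0,0,0,0],[1,0,0,0,0],[1,0,0,0,0],[1,0,0,0,0],[1,0,0,0,0],[1,0,0,0,0],[1,0,0,0,0],[1,0,0,0,0],[1,0,0,0,0],[1,0,0,0,0],[1,0,0,0,0],[1,0,0,0,0],[1,0,0,0,0],[1,0,0,0,0]]'>/dev/null; python3 look2.py g2|tail -2
```

```text
25.35 blue box u 286..292 v 217..248 area 162  tray x (mm) edges/mid [28.3 26.  23.7]
scene n 95 x min -17.3 med -6.6 mean 0.9 max 25.5  mid 4.5 z 0.198
27.05 blue box u 286..292 v 217..248 area 163  tray x (mm) edges/mid [28.3 26.  23.7]
scene n 96 x min -17.2 med -5.5 mean 1.3 max 25.6  mid 4.4 z 0.198
```

```bash
python3 -m creep '[[1,0,0,0,0],[1,0,0,0,0],[1,0,0,0,0],[1,0,0,0,0],[1,0,0,0,0],[1,0,0,0,0],[1,0,0,0,0],[1,0,0,0,0],[1,0,0,0,0],[1,0,0,0,0],[1,0,0,0,0],[1,0,0,0,0],[1,0,0,0,0],[1,0,0,0,0],[1,0,0,0,0],[1,0,0,0,0]]'>/dev/null; python3 look2.py g3|tail -2; python3 -m creep '[[1,0,0,0,0],[1,0,0,0,0],[1,0,0,0,0],[1,0,0,0,0],[1,0,0,0,0],[1,0,0,0,0],[1,0,0,0,0],[1,0,0,0,0],[1,0,0,0,0],[1,0,0,0,0],[1,0,0,0,0],[1,0,0,0,0],[1,0,0,0,0],[1,0,0,0,0],[1,0,0,0,0],[1,0,0,0,0]]'>/dev/null; python3 look2.py g4
python3 - <<'E'
from h import *
for n in ['tray','reel','mat']: print(n,[(round(x['score'],2),np.round(x['xyz'],3)) for x in r.spot_point('scene',n)])
cv2.imwrite('pics/fin.png',cv2.resize(cv2.imread('pics/g4s.png')[100:320,120:520],None,fx=1.9,fy=1.9))
E
```

```text
28.75 blue box u 286..292 v 217..248 area 165  tray x (mm) edges/mid [28.3 26.  23.7]
scene n 99 x min -17.2 med -5.6 mean 0.9 max 25.7  mid 4.7 z 0.198
t 30.45 q [-0.597  0.148  1.638  0.145  1.093  1.066] p [ 0.5634 -0.1937  0.2619] hold [ 0.558  -0.1929  0.2798] lean 0.292 dir -8.1 x yaw -98.1 x_z -0.0001 F [-0.  -0.8 -5.7] w 0.0247
30.45 blue box u 286..292 v 217..248 area 173  tray x (mm) edges/mid [28.3 26.  23.7]
scene n 100 x min -17.2 med -5.5 mean 1.8 max 25.6  mid 4.7 z 0.198
tray [(0.75, array([ 0.601, -0.499,  0.004])), (0.59, array([ 0.566, -0.193,  0.13 ]))]
reel [(0.75, array([0.384, 0.156, 0.033])), (0.44, array([ 0.373, -0.128,  0.033])), (0.23, array([ 0.299,  0.222, -0.004]))]
mat [(0.92, array([ 0.561, -0.196, -0.002]))]
```

View pics/fin.png

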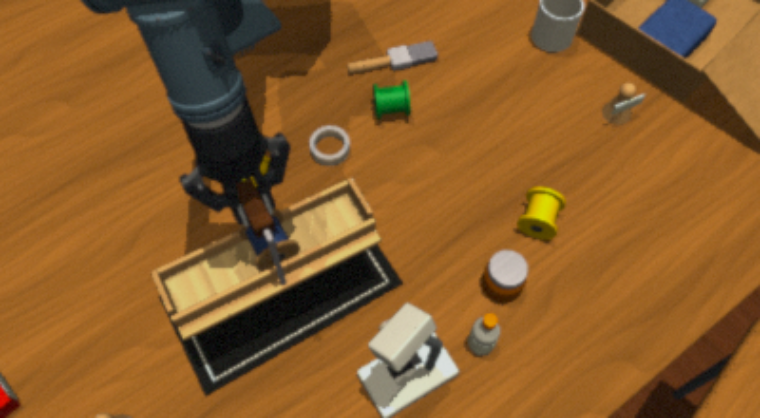

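The reel has stayed still under the handle, at (265,235), for more than 7 s. The tray is level over the mat and everything else is undisturbed, so I'll hand in.

```bash
python3 -c "
from plant import r
print(r.hand_in())"
```

```text
the job is handed in; nothing more can be done
None
```

The reel is in the middle of the tray, under the handle, and the tray is still held nearly level over the mat. I handed the job in at about 30.5 s.

- **Method:** The moves can't tilt the tool directly, so I first built up a 0.29 rad lean at the edge of the arm's reach. I gripped the handle with that lean, so small turns about the tool's axis tilted the tray finely. The largest tilt was about 0.054 rad. The reel rolled from -110 mm at no more than about 45 mm/s, and I checked it in the camera images every 0.2 to 0.7 s.
- **Last checks:**
  - The reel sat about 4 mm past the middle, with less than 1 mm of creep from about 22.7 s to 30.45 s.
  - By the tool's reading the tray was level within 0.001 rad. The slope at which the reel started moving suggests up to 0.005 rad.
  - The underside was about 12.7 cm above the mat, the centre about 4 mm from the mat's, and the yaw about 3.5° off its length.
  - Nothing else looked moved.
- **Disagreed or failed:**
  - While building the lean, a stop at the elbow's lower limit gave one wrist force reading of about 116 N, close to the 120 N limit. That joint read 0.186 there against the listed 0.19.
  - In the last picture the network missed the reel, which is half hidden under the grip. Its best "tray" was one of the angels, and its second matched the real tray. For the reel I relied on its blue ribbon pixels in two cameras.

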